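# Load the brass blank under the marking press

## Task

Take the carrier with the brass blank out of the tray by its grip, set it down on the press bed in front of the punch, and slide it under the low punch, straight along the white line, until its tip rests against the two stop pins and the blank sits centred under the punch; then let go. Do not knock the punch, leave the other two carriers in the tray, and do not disturb the mug or the screwdriver.

Things in the scene. Friction and masses are not known exactly. Their poses are not given: they have to be found in the camera images.
- brass_grip (a point): Centre of the brass carrier's upright grip block: aluminium, 40 (x) x 16 (y) x 46 mm tall, standing on the carrier's board near its -x end. It is 33 mm above the board's underside, 25 mm from the board's -x end and 140 mm from its +x end (the tip). Axes: x along the carrier from grip to blank and tip, y across, z up.
- brass_blank (a point): Centre of the top of the brass (yellow) blank: disc 38 mm across, 3 mm thick, fixed on the carrier's black plastic board (165 x 46 x 10 mm). 115 mm from the grip along x, 25 mm from the tip, 13 mm above the board's underside. Axes as brass_grip. The carrier is loose, about 0.26 to 0.38 kg, its centre of mass about 25 mm from the grip towards the tip.
- copper_grip (a point): Grip centre of another loose carrier of the same shape and sizes, but with a copper (reddish) blank. It stays in the tray.
- steel_grip (a point): Grip centre of another loose carrier of the same shape and sizes, but with a steel (grey) blank. It stays in the tray.
- tray: Fixed, low, open wooden tray, 205 (x) x 232 (y) x 18 mm tall, walls and floor 5 mm; origin under its centre. The three carriers lie flat in it side by side, roughly along its x, grips towards the robot, about 72 mm apart across y, in any order, each turned by up to about 0.1 rad.
- punch_axis (a point): Point on the top of the press bed, 15 mm above the table, on the punch's vertical axis. x is the loading direction (away from the robot) along the bed's white line, y left, z up. Two fixed stop pins, 10 mm across, 16 mm tall, stand at x = +30, y = +-14 mm: a carrier's tip rests on them at x = +25, its blank then centred at x = 0.
- press: Fixed green press; origin on the table below the punch axis, axes as punch_axis. The flat bed is 15 mm thick, from x = -175 to +60 and y = -57 to +107 mm. The column, 70 mm in x, stands at y = +60 to +106 mm; a beam 60 mm in x runs from it over the punch at 105 to 180 mm above the table; a hand lever rises by the column.
- ram: The press's punch: fixed upright steel cylinder 64 mm across, from its flat lower face 20 mm above the bed up to the beam. That leaves 7 mm above a blank, so a carrier gets under it only by sliding in level. Origin on the table below its axis.
- mug: White loose mug 82 mm across, 85 mm tall, standing left of the press; origin under its centre. Bystander.
- screwdriver: Loose wood-handled screwdriver 190 mm long, lying right of the tray; origin under its middle. Bystander.
Not all that is in view belongs to the job. Leave any purple or turquoise look-alike of the part that bears steel_grip alone.

How it is judged:
By the outcome, as a careful person would: the job done as asked, in the order asked, and still so for the second after the job is handed in, with the robot touching nothing.
It also fails if it takes over 42 s, if anything falls off the work surface, if the arm or the gripper's body presses on something with over 40 N, if the wrist force passes 120 N, or if a joint passes its speed limit or range.

## Robot

A 6-joint arm with a two-finger parallel gripper is mounted at the origin on the work surface. World frame = base frame: x ahead of the robot, y to its left, z up, the work surface at z = 0. Lengths are in m, angles in rad, forces in N, time in s.
With the tool pointing down it reaches from about 0.35 to 1 m from the base axis. Payload 7.1 kg.
Tool frame: the origin (TCP) lies between the finger pads; the fingertips stand 22 mm ahead of it and the grasp point (between the pads) lies 3 mm ahead of it; x points along the fingers, y is the direction in which the jaws open and shut, and the axes are right-handed (so a half turn about x gives the same grasp; the last joint's range is limited). The gripper opens to 85 mm and grips with 20 to 120 N. Pads are 22 mm wide; open, the fingers measure 114 mm over their backs; the gripper's body (76 mm by 85 mm) begins 54 mm behind the grasp point. The pads swing forward as they close: fully open they stand 13 mm farther back than shut.
Start: joints at [1.326, 0.423, 1.63, -0, 1.089, -0.019], TCP at [0.14, 0.609, 0.253] pointing down, gripper open.
Joint ranges: [-3, 3], [-0.9, 2.11], [0.09, 2.58], [-1.31, 4.45], [0.11, 2.69], [-2.54, 2.54]. Speed limits (rad/s): [2.39, 2.39, 3.01, 3.14, 3.14, 3.14].

## Interface

Orientations are given as a rotation vector (axis times angle).
In Python, from rig import manip gives the robot as it stands. The module is installed in compiled form; this text tells all that it offers. Calls block until the motion is done:
- manip.move_to(position, orientation): joint-space move of the TCP to a pose.
- manip.servo_line(position, orientation=None, rate=0.15): straight line of the TCP; orientation=None keeps the orientation; rate is the mean speed in m/s.
- manip.set_joints(angles): joint-space move.
- manip.command_gripper(opening, f_grip=None): finger opening in m; f_grip is the grip in N (None keeps the last); returns when the fingers have stopped.
- manip.hold(seconds).
- manip.solve_ik(position, orientation): joint angles nearest the present ones, or None.
- manip.camera(name): name is "scene" or "top" or "wrist"; returns a dict with "image" (400x640x3 uint8, red, green, blue), "fx", "fy", "cx", "cy" (pixels), "cam_to_world" (4x4, takes a point from camera to world coordinates); the wrist camera has in their place "mount" (4x4, takes a point from camera to tool coordinates, whose origin is the TCP and whose axes are the tool frame's). Camera axes: x right, y down, z forward; pixel columns grow to the right and rows downward; lengths in m; the calibration is good to about 2 mm. The wrist camera is an equidistant fisheye: a pixel r from the principal point sees the ray r / f radians off the axis. A picture is of the moment at which its call begins: read the wrist's pose just before it. There is no depth.
A pose or a line that the arm cannot do raises manip.IKError and nothing moves.
- manip.sign_off(): hands the job in, once; it reports no verdict.
Readings, each from a call of its own:
- manip.get_time(): time.
- manip.get_joint_positions(): joint angles.
- manip.get_joint_vel(): joint speeds.
- manip.get_tau(): joint torques, N m.
- manip.get_position(): TCP position.
- manip.get_ee_rot(): TCP orientation.
- manip.get_contact_force(): force on the tool from outside, world axes, zero at the start.
- manip.get_torque(): the same for the moment, N m.
- manip.get_width(): finger opening in m.
Only numpy, scipy, OpenCV 4.12 (cv2) and the standard library are available. Lean on these libraries where they do the work, as an engineer would, in place of code of your own. Each camera call takes 0.05 s, during which the arm holds its last target.

## Working session

There is one attempt and no reset: what is moved stays moved. The work goes in short steps, each a Python script; the robot and the scene stay as the last script left them, time stands still between calls to the robot, and variables do not carry over. Pictures are saved under pics/ and viewed, and the job is handed in when it is done.

```bash
mkdir -p pics; python3 - <<'E'
from rig import manip
import cv2, numpy as np
np.set_printoptions(precision=4,suppress=True)
for n in ["scene","top","wrist"]:
    p=manip.get_position();r=manip.get_ee_rot()
    c=manip.camera(n)
    cv2.imwrite(f"pics/{n}0.png",c["image"][:,:,::-1])
    np.save(f"{n}0.npy",c,allow_pickle=True)
    print(n,{k:v for k,v in c.items() if k!="image"})
print(p,r,manip.get_time(),manip.get_width())
E
```

```text
scene {'fx': 447.93188898345215, 'fy': 447.93188898345215, 'cx': 318.28453206760605, 'cy': 206.15169055685342, 'cam_to_world': array([[-0.7943,  0.5166, -0.3199,  1.075 ],
       [ 0.6075,  0.6693, -0.4277,  0.6607],
       [-0.0069, -0.5341, -0.8454,  1.4117],
       [ 0.    ,  0.    ,  0.    ,  1.    ]])}
top {'fx': 422.14671329924886, 'fy': 422.14671329924886, 'cx': 314.17906672890496, 'cy': 199.62655758805542, 'cam_to_world': array([[-0.0004, -0.9936,  0.113 ,  0.4294],
       [-0.9997,  0.0032,  0.0246, -0.0316],
       [-0.0248, -0.1129, -0.9933,  1.3333],
       [ 0.    ,  0.    ,  0.    ,  1.    ]])}
wrist {'fx': 309.70691628693146, 'fy': 309.70691628693146, 'cx': 322.2712683336388, 'cy': 200.96672513311395, 'mount': array([[ 0.    , -0.2767,  0.9609, -0.1201],
       [ 1.    , -0.0006, -0.0002,  0.0009],
       [ 0.0007,  0.9609,  0.2767, -0.0698],
       [ 0.    ,  0.    ,  0.    ,  1.    ]])}
[0.1398 0.6087 0.2526] [ 0.1762  1.5637 -0.1784] 0.15 0.0852020180507371
```

View pics/scene0.png

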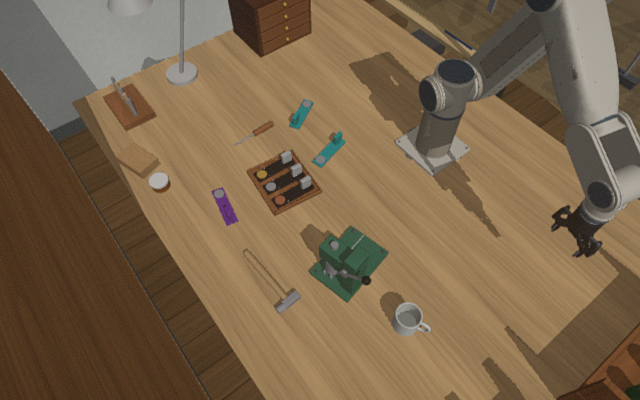

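View pics/top0.png

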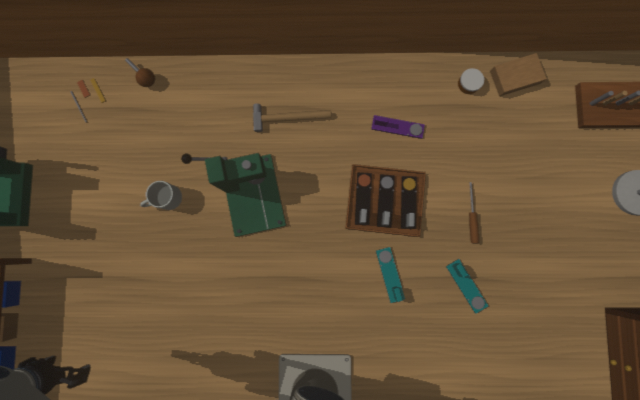

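View pics/wrist0.png

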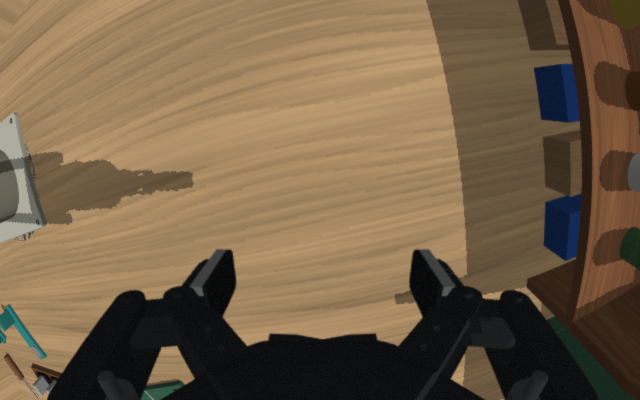

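The top view shows the tray at about (387,200), with the brass blank at (409,184) and its grip at (411,219). The press is at about (253,195), with its white line near x=265. Next I enlarge both areas.

```bash
cat > h.py <<'E'
import numpy as np, cv2
from scipy.spatial.transform import Rotation as R
np.set_printoptions(precision=4,suppress=True)
def load(n): return np.load(n+".npy",allow_pickle=True).item()
def ray(c,u,v):
    T=c["cam_to_world"]; d=T[:3,:3]@np.array([(u-c["cx"])/c["fx"],(v-c["cy"])/c["fy"],1]); return T[:3,3],d
def plane(c,u,v,z):
    o,d=ray(c,u,v); return o+d*(z-o[2])/d[2]
def proj(c,P):
    T=c["cam_to_world"]; q=T[:3,:3].T@(np.asarray(P)-T[:3,3]); return c["cx"]+c["fx"]*q[0]/q[2], c["cy"]+c["fy"]*q[1]/q[2]
E
python3 - <<'E'
from h import *
t=load("top0")["image"][:,:,::-1]; s=load("scene0")["image"][:,:,::-1]
a=cv2.resize(t[140:250,195:295],None,fx=5,fy=5,interpolation=cv2.INTER_CUBIC)
cv2.imwrite("pics/press_top.png",a)
cv2.imwrite("pics/tray_top.png",cv2.resize(t[155:245,340:430],None,fx=6,fy=6,interpolation=cv2.INTER_CUBIC))
cv2.imwrite("pics/press_scene.png",cv2.resize(s[215:310,295:395],None,fx=6,fy=6,interpolation=cv2.INTER_CUBIC))
E
```

```text
(no output)
```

View pics/press_top.png

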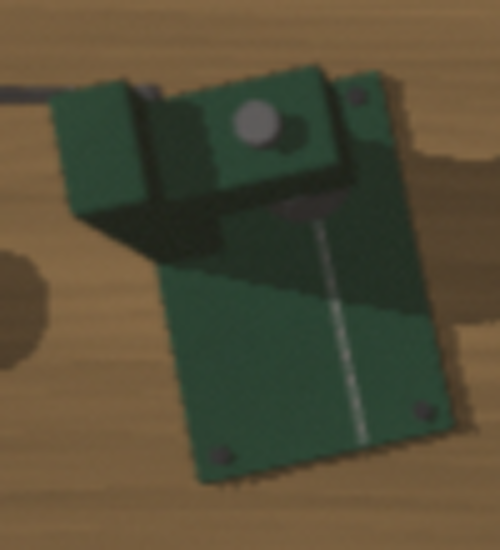

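View pics/tray_top.png

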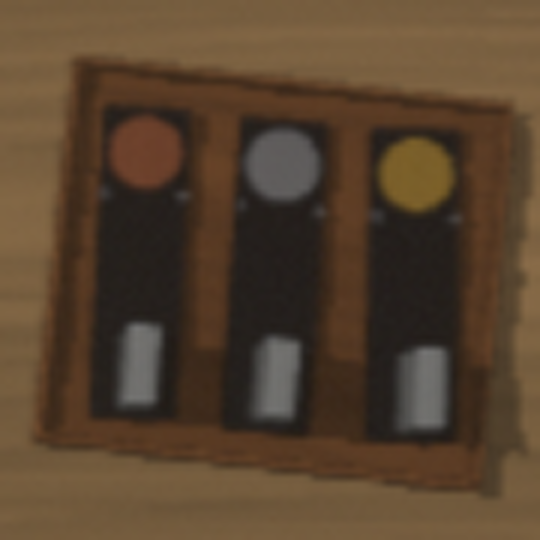

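View pics/press_scene.png

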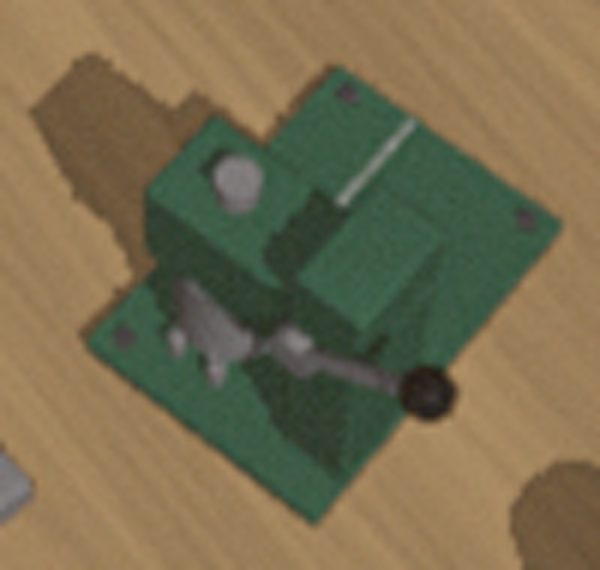

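```bash
python3 - <<'E'
from h import *
t=load("top0"); s=load("scene0")
def full(X,Y,x0,y0,k): return x0+(X+.5)/k-.5, y0+(Y+.5)/k-.5
print("white line top")
L=[plane(t,*full(X,Y,195,140,5),0.015) for X,Y in [(318,225),(363,443)]]; print(L); d=L[0]-L[1]; print("yaw",np.arctan2(d[1],d[0]))
Ls=[plane(s,*full(X,Y,295,215,6),0.015) for X,Y in [(341,204),(412,123)]]; print(Ls); d=Ls[0]-Ls[1]; print("yaw",np.arctan2(d[1],d[0]))
mod={"nl":(-.175,.107),"nr":(-.175,-.057),"fr":(.06,-.057),"fl":(.06,.107)}
def fit(pts):
    k=list(pts); A=np.array([mod[i] for i in k]); B=np.array([pts[i][:2] for i in k])
    a=A-A.mean(0); b=B-B.mean(0); H=a.T@b; th=np.arctan2(H[0,1]-H[1,0],H[0,0]+H[1,1])
    Rm=np.array([[np.cos(th),-np.sin(th)],[np.sin(th),np.cos(th)]]); o=B.mean(0)-Rm@A.mean(0)
    print("origin",o,"yaw",th,"res",(A@Rm.T+o-B)*1000)
fit({k:plane(t,*full(*p,195,140,5),.015) for k,p in {"nl":(203,480),"nr":(455,430),"fr":(383,73)}.items()})
fit({k:plane(s,*full(*p,295,215,6),.015) for k,p in {"nr":(335,67),"nl":(562,223),"fl":(315,522),"fr":(84,338)}.items()})
# blanks, board underside at 5mm -> blank top z=18mm
for n,c in (("top",t),("scene",s)):
    hsv=cv2.cvtColor(c["image"],cv2.COLOR_RGB2HSV)
    m=((hsv[...,0]>18)&(hsv[...,0]<30)&(hsv[...,1]>130)).astype(np.uint8)
    nn,lab,st,ce=cv2.connectedComponentsWithStats(m)
    for i in range(1,nn):
        if st[i,4]>30: print(n,st[i],ce[i],plane(c,*ce[i],.018))
# grip top z=5+10+46=61
print("grip top"); g=[plane(t,*full(X,Y,340,155,6),.061) for X,Y in [(413,347),(447,346),(448,430),(417,430)]]; print(np.array(g),np.mean(g,0))
E
```

```text
white line top
[array([0.6278, 0.1783, 0.015 ]), array([0.4898, 0.1481, 0.015 ])]
yaw 0.21597627309766454
[array([0.5613, 0.1631, 0.015 ]), array([0.4941, 0.1476, 0.015 ])]
yaw 0.22693352902461483
origin [0.6576 0.1809] yaw 0.20474356623872597 res [[-2.3322  1.8521]
 [ 0.02   -0.9731]
 [ 2.3122 -0.8791]]
origin [0.6613 0.1839] yaw 0.22071143321359246 res [[-2.7177 -0.4922]
 [-1.0513 -0.2496]
 [ 1.1941 -1.0504]
 [ 2.5749  1.7922]]
top [ 91  78  14  25 113] [97.4336 90.0885] [0.9424 0.7109 0.018 ]
top [403 178  13  13 129] [408.907  183.6667] [ 0.6283 -0.2959  0.018 ]
top [625 365   7   6  31] [627.9355 367.6774] [ 0.0773 -0.9243  0.018 ]
scene [257 170  10   9  71] [261.493  173.8451] [ 0.6316 -0.2956  0.018 ]
grip top
[[ 0.5345 -0.2836  0.061 ]
 [ 0.5349 -0.3006  0.061 ]
 [ 0.4929 -0.2999  0.061 ]
 [ 0.4929 -0.2845  0.061 ]] [ 0.5138 -0.2921  0.061 ]
```

```bash
cat >> h.py <<'E'
def ori(yaw):  # tool x down, y left, z forward, rotated by yaw about world z
    M=np.array([[0,0,1],[0,1,0],[-1,0,0]],float)
    return (R.from_euler('z',yaw)*R.from_matrix(M)).as_rotvec()
def tri(c1,p1,c2,p2):
    (o1,d1),(o2,d2)=ray(c1,*p1),ray(c2,*p2)
    t=np.linalg.lstsq(np.c_[d1,-d2],o2-o1,rcond=None)[0]; a=o1+t[0]*d1;b=o2+t[1]*d2
    return (a+b)/2,np.linalg.norm(a-b)
def wgrab(name):
    from rig import manip
    p=manip.get_position();r=manip.get_ee_rot(); c=manip.camera("wrist")
    T=np.eye(4);T[:3,:3]=R.from_rotvec(r).as_matrix();T[:3,3]=p
    c["cam_to_world"]=T@c["mount"]; np.save(name+".npy",c,allow_pickle=True)
    cv2.imwrite(f"pics/{name}.png",c["image"][:,:,::-1]); return c
def wray(c,u,v):
    x,y=(u-c["cx"])/c["fx"],(v-c["cy"])/c["fy"]; r=np.hypot(x,y); s=np.sin(r)/max(r,1e-9)
    T=c["cam_to_world"]; return T[:3,3],T[:3,:3]@np.array([x*s,y*s,np.cos(r)])
def wplane(c,u,v,z):
    o,d=wray(c,u,v); return o+d*(z-o[2])/d[2]
def wproj(c,P):
    T=c["cam_to_world"]; q=T[:3,:3].T@(np.asarray(P)-T[:3,3]); a=np.arctan2(np.hypot(q[0],q[1]),q[2]); h=np.hypot(q[0],q[1])
    return c["cx"]+c["fx"]*a*q[0]/h, c["cy"]+c["fy"]*a*q[1]/h
E
python3 - <<'E'
from h import *
from rig import manip
t=load("top0"); s=load("scene0")
print("knob",tri(t,(187,158),s,(366,280)))
print("ram cap",tri(t,(246,164.5),s,(334.5,245.3)))
manip.move_to([0.40,0.13,0.32],ori(0.216)); wgrab("w_press")
print(manip.get_time(),manip.get_position(),manip.get_joint_positions())
manip.move_to([0.46,-0.285,0.26],ori(-0.03)); wgrab("w_tray")
print(manip.get_time(),manip.get_position(),manip.get_joint_positions())
E
```

```text
knob (array([0.6693, 0.3391, 0.2239]), np.float64(0.0009394774311939048))
ram cap (array([0.6585, 0.185 , 0.1884]), np.float64(0.0011450375420679775))
2.1833 [0.4001 0.1305 0.3199] [ 0.2871  0.0262  1.9838  0.0001  1.1316 -1.5005]
3.7917 [ 0.4604 -0.284   0.2602] [-0.5748  0.2917  1.8103  0.0002  1.0393 -2.1172]
```

View pics/w_press.png

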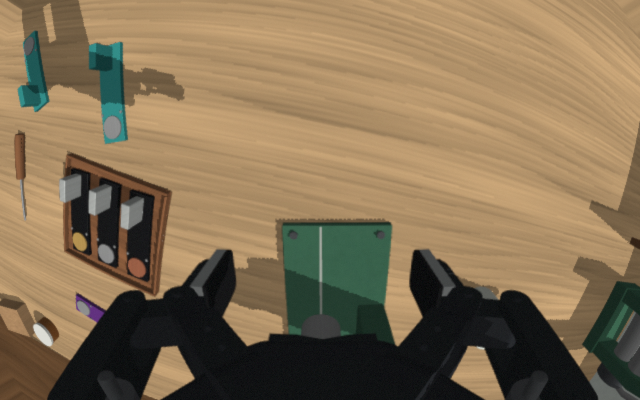

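View pics/w_tray.png

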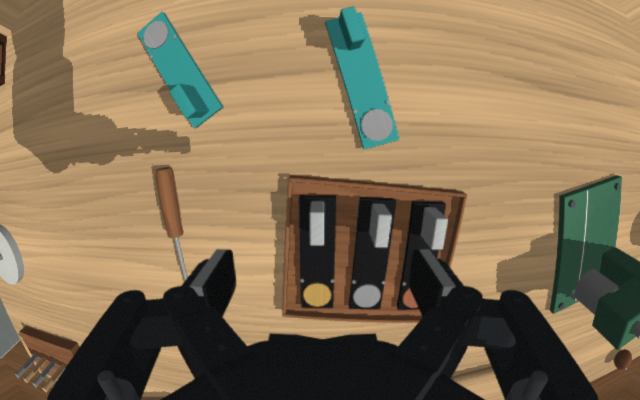

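The wrist views show the press from the near side, with its line at u≈320 and bed corners at (283,224) and (391,222). The brass carrier has its grip at about (317,224) and its blank at (317,295). Next I measure these.

```bash
python3 - <<'E'
from h import *
c=load("w_press"); im=c["image"]
hsv=cv2.cvtColor(im,cv2.COLOR_RGB2HSV)
# white line
P=[]
for v in range(230,312,2):
    row=im[v,305:335].astype(float).sum(1) ; row=row-np.median(row); row[row<0.4*row.max()]=0
    P.append(wplane(c,305+(row*np.arange(30)).sum()/row.sum(),v,.015)[:2])
P=np.array(P); vx,vy,x0,y0=cv2.fitLine(P.astype(np.float32),cv2.DIST_HUBER,0,1e-4,1e-4).ravel()
if vx<0: vx,vy=-vx,-vy
print("line",vx,vy,x0,y0,"yaw",np.arctan2(vy,vx),"y at x=.66:",y0+(0.66-x0)*vy/vx,"y at .5:",y0+(.5-x0)*vy/vx)
g=((hsv[...,0]>60)&(hsv[...,0]<90)&(hsv[...,1]>80)).astype(np.uint8)
# left (nr->) and top edge pixels
E=[wplane(c,u,np.argmax(g[215:240,u])+215-.5,.015)[:2] for u in range(290,386,3)]
E=np.array(E); f=cv2.fitLine(E.astype(np.float32),cv2.DIST_HUBER,0,1e-4,1e-4).ravel(); print("near edge pt",f[2:], "dir angle",np.arctan2(f[1],f[0]))
n=np.array([vx,vy])/np.hypot(vx,vy)
# intersection of line with near edge, +0.175 along
A=np.c_[n,-f[:2]]; k=np.linalg.solve(A,f[2:]-np.array([x0,y0])); q=np.array([x0,y0])+k[0]*n; print("near end",q,"axis",q+.175*n)
c=load("w_tray")
hsv=cv2.cvtColor(c["image"],cv2.COLOR_RGB2HSV)
m=((hsv[...,0]>18)&(hsv[...,0]<30)&(hsv[...,1]>130)).astype(np.uint8); m[:,:290]=0;m[:,345:]=0;m[:275]=0
nn,lab,st,ce=cv2.connectedComponentsWithStats(m); i=1+np.argmax(st[1:,4]); print(st[i],ce[i]); b=wplane(c,*ce[i],.018); print("blank",b)
cv2.imwrite("pics/tr.png",cv2.resize(c["image"][180:320,280:380][:,:,::-1],None,fx=4,fy=4,interpolation=cv2.INTER_CUBIC))
c=load("w_press")
cv2.imwrite("pics/pr.png",cv2.resize(c["image"][210:345,265:405][:,:,::-1],None,fx=4,fy=4,interpolation=cv2.INTER_CUBIC))
E
```

```text
line 0.9766442 0.2148629 0.5669716 0.16425937 yaw 0.21655147 y at x=.66: 0.18472575 y at .5: 0.14952554
near edge pt [0.4824 0.1602] dir angle -1.3428861
near end [0.4856 0.1464] axis [0.6565 0.184 ]
[303 283  28  24 533] [316.6773 294.1951]
blank [ 0.6286 -0.2961  0.018 ]
```

View pics/tr.png

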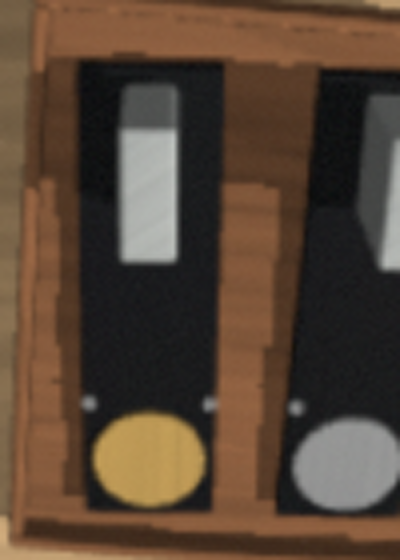

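View pics/pr.png

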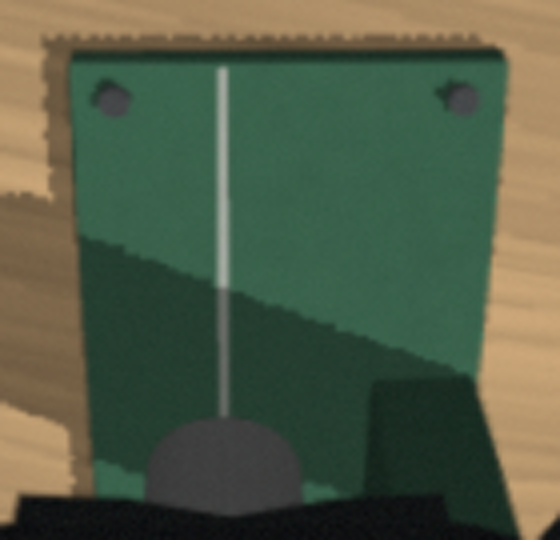

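```bash
python3 - <<'E'
from h import *
from rig import manip
c=load("w_tray")
g=np.mean([wplane(c,280+(X+.5)/4-.5,180+(Y+.5)/4-.5,.061) for X,Y in [(121,128),(178,128),(178,262),(119,262)]],0)
b=np.array([.6286,-.2961]); d=b-g[:2]; print("grip",g,"dist",np.hypot(*d),"yaw",np.arctan2(d[1],d[0]))
g2=(g[:2]+np.array([.5138,-.2921]))/2; d=b-g2; yaw=np.arctan2(d[1],d[0]); print(g2,yaw)
assert abs(np.hypot(*d)-.115)<.004
manip.command_gripper(.045)
manip.move_to([*g2,0.12],ori(yaw)); 
manip.servo_line([*g2,0.044],rate=.1)
print(manip.get_position(),manip.get_contact_force())
wgrab("w_pre")
print(manip.get_time())
E
```

```text
grip [ 0.5144 -0.291   0.061 ] dist 0.11430618563492147 yaw -0.04495414713716658
[ 0.5141 -0.2915] -0.03987918383685451
[ 0.5145 -0.2918  0.0444] [0.9295 0.1547 0.4892]
5.875
```

View pics/w_pre.png

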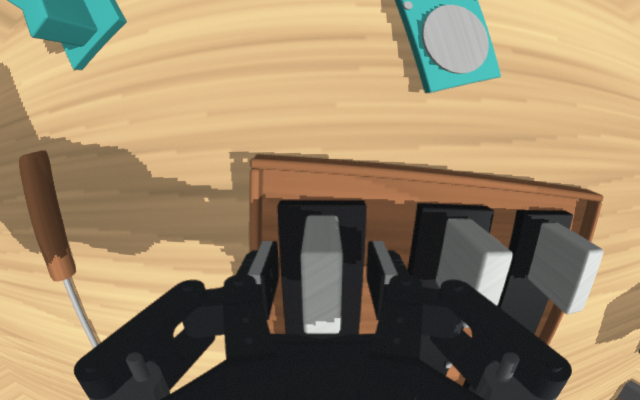

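The brass grip, at about (321,275), sits midway between the pads at u≈265 and u≈380. Next I close, lift and look.

```bash
python3 - <<'E'
from h import *
from rig import manip
p=manip.get_position()
manip.command_gripper(0.0,60); print("width",manip.get_width(),manip.get_contact_force())
p=manip.get_position()
manip.servo_line([p[0],p[1],p[2]+.03],rate=.08)
manip.servo_line([p[0],p[1],p[2]+.11],rate=.15)
print(manip.get_width(),manip.get_contact_force(),manip.get_torque())
n=np.array([np.cos(.2166),np.sin(.2166)]); ax=np.array([.660,.1845])
q=ax-.22*n
manip.move_to([*q,.15],ori(.2166)); c=wgrab("w_carry")
t=manip.camera("top"); np.save("top1.npy",t,allow_pickle=True); cv2.imwrite("pics/top1.png",cv2.resize(t["image"][130:270,180:440][:,:,::-1],None,fx=3,fy=3,interpolation=cv2.INTER_CUBIC))
print(manip.get_position(),manip.get_width(),manip.get_time())
E
```

```text
width 0.015192752460984104 [-0.5203 -0.3224  5.5632]
0.015283345000350172 [-0.4243  0.3243 -2.8651] [ 0.0478  0.1242 -0.006 ]
[0.4458 0.1365 0.15  ] 0.015058422626163278 9.1583
```

View pics/w_carry.png

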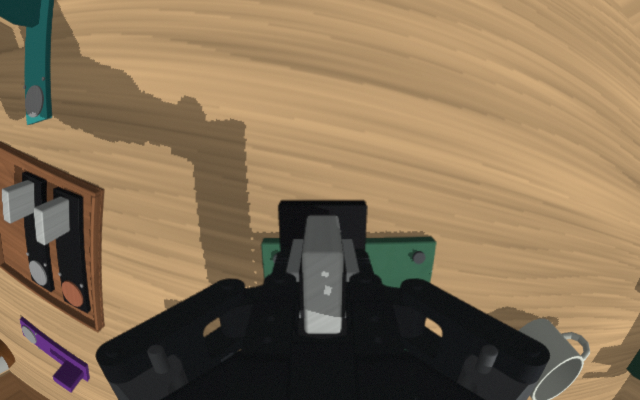

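View pics/top1.png

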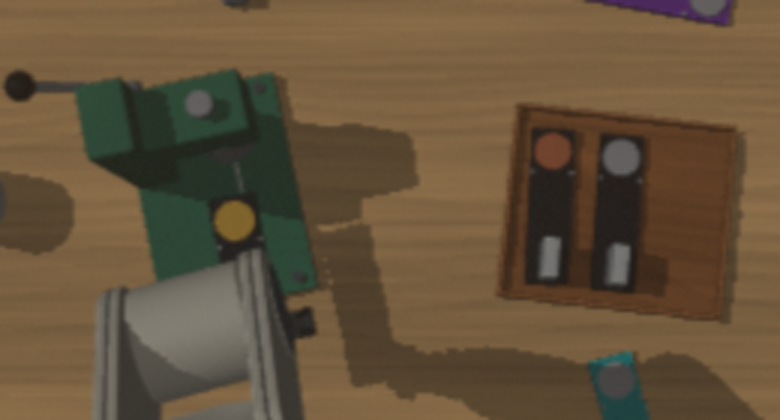

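```bash
python3 - <<'E'
from h import *
t=load("top1"); hsv=cv2.cvtColor(t["image"],cv2.COLOR_RGB2HSV)
m=((hsv[...,0]>18)&(hsv[...,0]<30)&(hsv[...,1]>130)).astype(np.uint8); m[:,:230]=0;m[:,290:]=0;m[:180]=0;m[220:]=0
nn,lab,st,ce=cv2.connectedComponentsWithStats(m); i=1+np.argmax(st[1:,4]); print(st[i],ce[i])
n=np.array([np.cos(.2166),np.sin(.2166)]); l=np.array([-n[1],n[0]])
for z in (.118,.124):
    d=plane(t,*ce[i],z)[:2]-np.array([.4458,.1365]); print(z,"along",d@n,"lat",d@l)
# same top camera line (prior): points
for P in ([.6278,.1783],[.4898,.1481]): d=np.array(P)-[.660,.1845]; print(d@n,d@l)
E
```

```text
[251 197  14  13 145] [257.8414 203.069 ]
0.118 along 0.11517786517975712 lat 0.0009498911981446354
0.124 along 0.11435171421615246 lat 0.00015204279901221316
-0.03278005193562969 0.0008649827150994338
-0.1740458062377869 0.0010282660350088148
```

```bash
python3 - <<'E'
from h import *
from rig import manip
n=np.array([np.cos(.2166),np.sin(.2166)]); ax=np.array([.660,.1850])
q=ax-.188*n
manip.servo_line([*q,.10],rate=.12)
manip.servo_line([*q,.058],rate=.08)
f0=manip.get_contact_force()[2]; print("f0",f0,manip.get_position())
z=.058
while z>.0525:
    z-=.0007; manip.servo_line([*q,z],rate=.03)
    f=manip.get_contact_force(); print(round(z,4),f,manip.get_torque(),manip.get_position()[2])
    if f[2]-f0>3: break
wgrab("w_down")
s=manip.camera("scene"); np.save("scene2.npy",s,allow_pickle=True); cv2.imwrite("pics/scene2.png",cv2.resize(s["image"][180:330,270:430][:,:,::-1],None,fx=4,fy=4,interpolation=cv2.INTER_CUBIC))
print(manip.get_time(),manip.get_width())
E
```

```text
f0 -3.5092746009931246 [0.4764 0.1446 0.058 ]
0.0573 [ 0.9188  0.3114 -3.3682] [-0.0087  0.1159  0.0509] 0.05767921126499427
0.0566 [ 0.0936 -0.1685 -3.1703] [ 0.0567  0.0977 -0.0203] 0.05670221398198769
0.0559 [ 0.2195 -1.0366 -3.8815] [0.0067 0.0586 0.036 ] 0.05587349912154032
0.0552 [ 0.5906 -0.6376 -2.8557] [-0.0162  0.0435  0.0345] 0.055121483210881714
0.0545 [-0.9283 -0.5416  0.3912] [-0.008   0.1529  0.0404] 0.05464211299772407
11.825 0.01564999472095296
```

View pics/scene2.png

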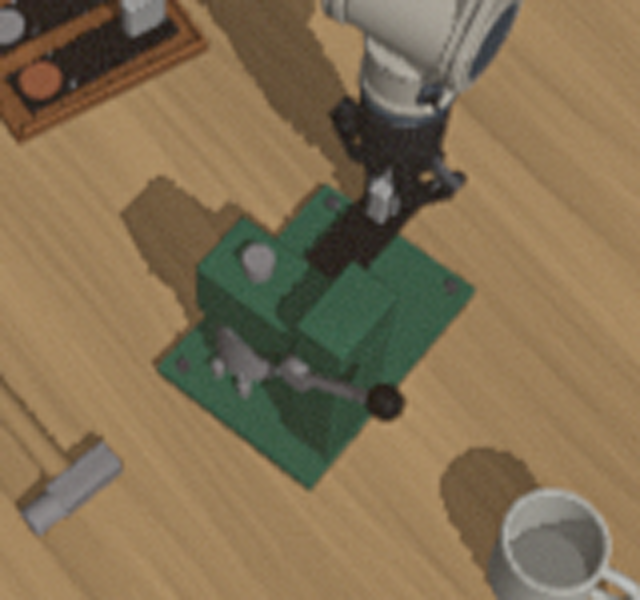

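The carrier is down on the bed with its tip short of the punch. Contact came at the expected height. Next is the slide.

```bash
python3 - <<'E'
from h import *
from rig import manip
n=np.array([np.cos(.2166),np.sin(.2166)]); ax=np.array([.660,.1850])
z=.0545
manip.servo_line([*(ax-.15*n),z],rate=.05); print(manip.get_contact_force(),manip.get_position())
manip.servo_line([*(ax-.124*n),z],rate=.05)
f=manip.get_contact_force();f0=f[:2]@n; print(f,manip.get_torque(),manip.get_position())
a=-.124
while a<-.106:
    a+=.001; manip.servo_line([*(ax+a*n),z],rate=.03)
    f=manip.get_contact_force(); p=manip.get_position(); print(round(a,4),"along",f[:2]@n-f0,"fz",f[2],"tz",manip.get_torque()[2],"x",(p[:2]-ax)@n)
    if f[:2]@n-f0<-8: break
c=wgrab("w_in")
t=manip.camera("top"); np.save("top3.npy",t,allow_pickle=True)
s=manip.camera("scene"); np.save("scene3.npy",s,allow_pickle=True); cv2.imwrite("pics/scene3.png",cv2.resize(s["image"][200:310,290:400][:,:,::-1],None,fx=5,fy=5,interpolation=cv2.INTER_CUBIC))
print(manip.get_time(),manip.get_width(),manip.get_position())
E
```

```text
[-6.2932 -1.3966  8.8915] [0.5125 0.1525 0.0546]
[-0.6648  0.7634  4.2719] [-0.0571  0.4141  0.019 ] [0.5397 0.1585 0.0546]
-0.123 along -3.2407952780702205 fz 6.290247986086295 tz 0.0019359273729430116 x -0.12309505254098457
-0.122 along -5.468645316711896 fz 9.198729433027767 tz 0.007844398992445246 x -0.12309467180913716
-0.121 along -9.256774602194975 fz 11.799395239736885 tz -0.047546367407842884 x -0.12307486593902996
14.3 0.015500273554767421 [0.5398 0.1585 0.0546]
```

View pics/scene3.png

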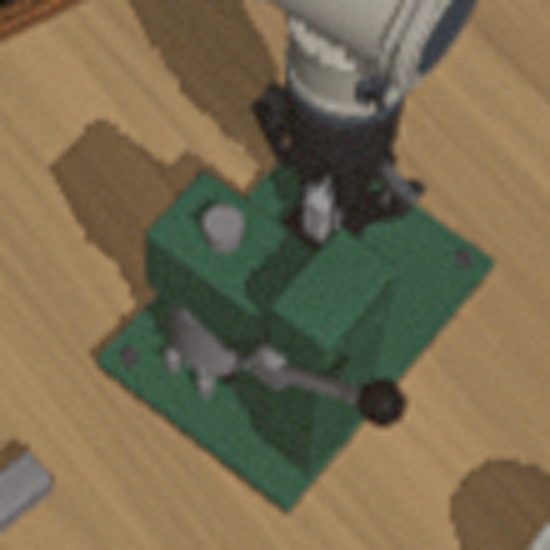

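View pics/w_in.png

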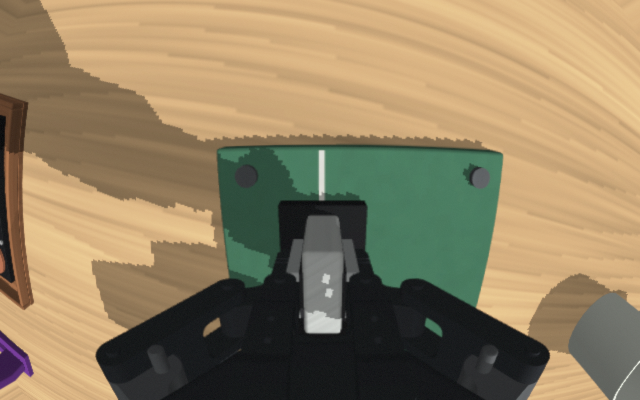

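```bash
python3 - <<'E'
from h import *
c=load("w_in")
n=np.array([np.cos(.2166),np.sin(.2166)]); ax=np.array([.660,.1850]); l=np.array([-n[1],n[0]])
for nm,u,v,z in [("edge",322,151,.015),("line far",322,192,.015),("boardL",279,201.5,.025),("boardR",367,201.5,.025),("gripTL",309,215,.071),("gripTR",334,215,.071),("nr",218,150,.015),("nl",502,154,.015)]:
    d=wplane(c,u,v,z)[:2]-ax; print(nm,d@n,d@l)
cv2.imwrite("pics/in.png",cv2.resize(c["image"][135:345,210:430][:,:,::-1],None,fx=3,fy=2.8,interpolation=cv2.INTER_CUBIC))
E
```

```text
edge -0.1735704655939252 0.0004693228933734858
line far -0.1516443705954765 0.00044884081483266233
boardL -0.14924426465447752 -0.021343026932938346
boardR -0.1492153574390887 0.023280116312485076
gripTL -0.15737613014137836 -0.004080607764045406
gripTR -0.15737127868503964 0.004770084099917574
nr -0.1751817344425782 -0.05542382106058097
nl -0.17509433004483194 0.10548273316088264
```

View pics/in.png

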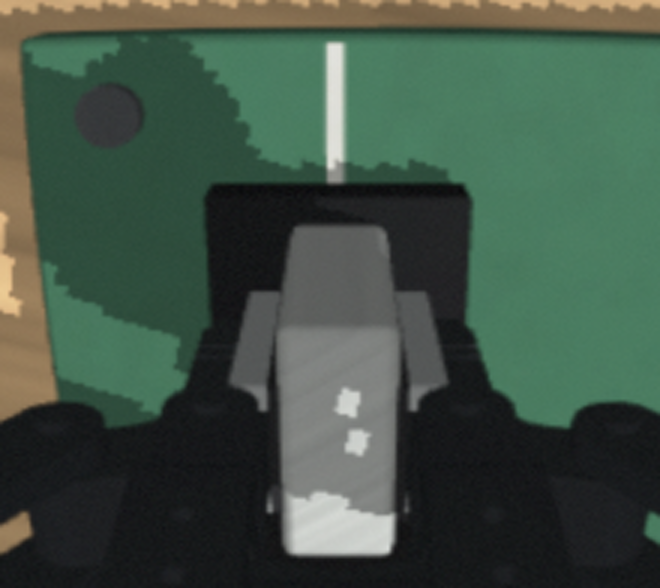

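The bed edge measures −174.5 mm (expected −175), so the axis estimate is good. The board still has about 9 mm to go, so this is friction under too much downward load and not the pins. I'll unload it a little and continue.

```bash
python3 - <<'E'
from h import *
from rig import manip
n=np.array([np.cos(.2166),np.sin(.2166)]); ax=np.array([.660,.1850])
p=manip.get_position(); a0=(p[:2]-ax)@n
z=.0545
for i in range(5):
    z+=.0004; manip.servo_line([*(ax+a0*n),z],rate=.03); f=manip.get_contact_force(); print(round(z,4),f,"al",f[:2]@n,manip.get_position()[2])
    if f[2]<0.5: break
a=a0
for i in range(16):
    a+=.001; manip.servo_line([*(ax+a*n),z],rate=.03)
    f=manip.get_contact_force(); p=manip.get_position(); print(round(a,4),"along",f[:2]@n,"fz",f[2],"T",manip.get_torque(),"x",(p[:2]-ax)@n,p[2])
    if f[:2]@n<-9 or a-(p[:2]-ax)@n>.003: break
print(manip.get_time())
E
```

```text
0.0549 [-2.4923 -0.6452  1.5115] al -2.572731269560741 0.05459745908931383
0.0553 [-0.9708 -0.5792 -3.5512] al -1.0725548816498098 0.05515547486541478
-0.1221 along -0.2976365704670636 fz -3.00731629034849 T [-0.0146  0.1584  0.0172] x -0.12179438109215646 0.05523530310413862
-0.1211 along 0.32609456817551263 fz -2.4580623440183365 T [-0.0466  0.0978  0.057 ] x -0.12095019035981057 0.05529522610487129
-0.1201 along -0.3475848243409476 fz -3.376423741972237 T [-0.0216  0.0924  0.0341] x -0.11998782791554452 0.05530451670306412
-0.1191 along 0.02336510970449114 fz -3.897232774606425 T [0.0051 0.0796 0.0072] x -0.11893961959112005 0.055339193589017385
-0.1181 along 0.32525916158550494 fz -2.4080681804569606 T [0.0007 0.0777 0.0261] x -0.11794735771549655 0.05532219289073531
-0.1171 along 0.5591947783806452 fz -3.0668656963534913 T [-0.0104  0.1024 -0.029 ] x -0.11698840795250097 0.055303418851557866
-0.1161 along -0.857202377355029 fz -2.4814722984756794 T [-0.0793  0.4101 -0.0101] x -0.11664968315030086 0.05510009883995789
-0.1151 along -6.35326594976486 fz -0.2707087565939518 T [-0.1962  0.7292  0.0687] x -0.11658151030201241 0.054991002766051504
-0.1141 along -9.556484556649478 fz 2.4929243657380886 T [-0.2563  1.0404  0.0267] x -0.11651140154577133 0.0549110694928551
17.05
```

```bash
python3 - <<'E'
from h import *
from rig import manip
n=np.array([np.cos(.2166),np.sin(.2166)]); ax=np.array([.660,.1850])
manip.servo_line([*(ax-.1150*n),.0546],rate=.03); f=manip.get_contact_force(); print(f,f[:2]@n,manip.get_position())
manip.command_gripper(.04,20); print(manip.get_width(),manip.get_contact_force(),manip.get_position())
wgrab("w_rel")
p=manip.get_position(); manip.servo_line([p[0],p[1],.14],rate=.12)
wgrab("w_up")
print(manip.get_time())
E
```

```text
[-5.1609 -2.4682  2.8842] -5.5707679568527 [0.5462 0.1599 0.0546]
0.0398786264793019 [-0.1644  0.6324  0.5439] [0.5484 0.1605 0.0549]
18.6167
```

View pics/w_rel.png

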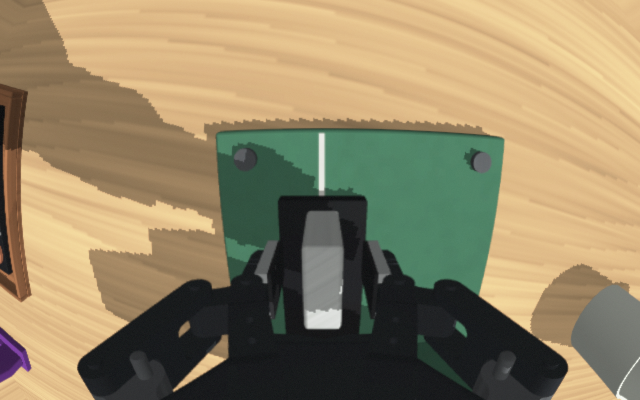

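View pics/w_up.png

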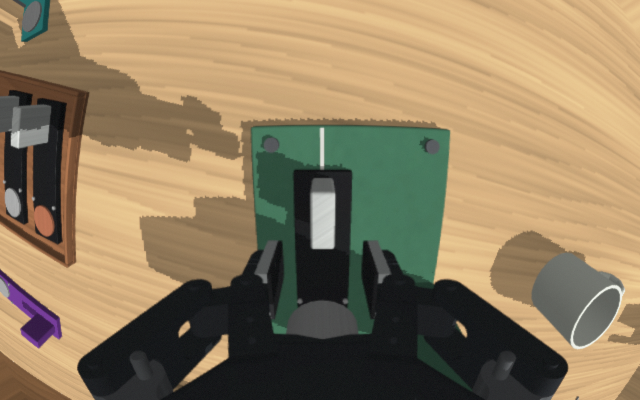

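Released. The carrier lies straight on the line with the ram over its blank. Next I measure the carrier's end and sides relative to the bed.

```bash
python3 - <<'E'
from h import *
from rig import manip
n=np.array([np.cos(.2166),np.sin(.2166)]); ax=np.array([.660,.1850]); l=np.array([-n[1],n[0]])
c=load("w_up"); im=c["image"][115:320,240:460]
cv2.imwrite("pics/up.png",cv2.resize(im[:,:,::-1],None,fx=3.5,fy=2.9,interpolation=cv2.INTER_CUBIC))
hsv=cv2.cvtColor(c["image"],cv2.COLOR_RGB2HSV); V=hsv[...,2].astype(int)
for u in (300,305,341,346): print(u,V[162:178,u])
g=c["image"].astype(int); print(g[122:134,330])
for v in (210,230,285): print(v, hsv[v,286:300].tolist(), hsv[v,344:358].tolist())
E
```

```text
300 [86 77 77 76 76 76 68 51 23 21 23 24 24 24 23 25]
305 [121 119 116 103  82  74  68  52  24  20  24  24  25  25  23  21]
341 [120 108  83  80  81  77  68  50  20  25  32  36  40  38  37  36]
346 [121 120 121 121 121 117  95  59  25  22  33  37  36  35  39  35]
[[126 103  76]
 [125 103  75]
 [105  93  69]
 [ 67  85  65]
 [ 62 104  81]
 [ 70 117  92]
 [ 74 122  95]
 [ 75 124  96]
 [ 74 124  97]
 [ 75 125  97]
 [ 73 122  95]
 [ 75 124  96]]
210 [[74, 101, 81], [74, 103, 77], [73, 101, 76], [74, 99, 77], [74, 102, 75], [74, 99, 75], [74, 105, 75], [73, 101, 63], [74, 81, 41], [90, 21, 24], [135, 22, 23], [100, 32, 24], [0, 0, 24], [90, 12, 22]] [[120, 7, 37], [0, 7, 35], [0, 0, 35], [120, 7, 36], [0, 7, 35], [90, 7, 36], [77, 47, 49], [75, 92, 78], [73, 99, 111], [74, 104, 118], [73, 102, 120], [73, 105, 121], [73, 102, 120], [73, 103, 121]]
230 [[74, 104, 76], [73, 97, 76], [74, 104, 76], [74, 103, 77], [74, 101, 78], [74, 104, 76], [74, 103, 77], [74, 105, 73], [74, 96, 64], [84, 36, 35], [150, 8, 34], [130, 23, 34], [135, 15, 34], [110, 23, 33]] [[100, 21, 36], [105, 15, 35], [110, 21, 36], [100, 21, 36], [90, 15, 34], [85, 38, 40], [73, 81, 72], [73, 101, 114], [73, 99, 119], [73, 103, 119], [73, 102, 120], [73, 102, 120], [73, 100, 120], [73, 99, 121]]
285 [[75, 99, 77], [75, 106, 77], [74, 99, 77], [74, 107, 76], [75, 105, 75], [74, 105, 78], [74, 103, 77], [75, 101, 76], [75, 103, 77], [75, 103, 74], [74, 98, 60], [80, 48, 32], [120, 24, 21], [75, 23, 22]] [[98, 51, 20], [100, 35, 22], [105, 23, 22], [90, 32, 24], [70, 73, 42], [73, 102, 70], [73, 101, 76], [73, 104, 76], [73, 106, 77], [75, 104, 76], [73, 101, 76], [74, 104, 76], [73, 103, 77], [73, 105, 78]]
```

View pics/up.png

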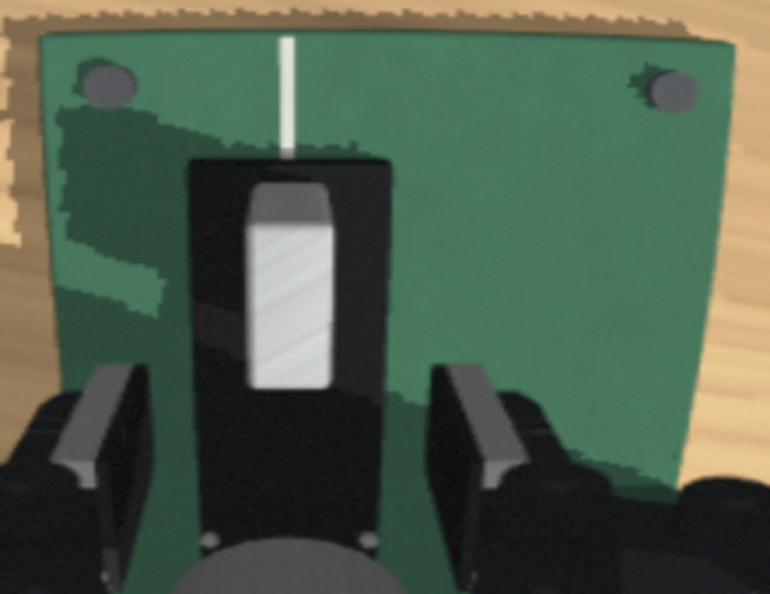

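```bash
python3 - <<'E'
from h import *
n=np.array([np.cos(.2166),np.sin(.2166)]); ax=np.array([.660,.1850]); l=np.array([-n[1],n[0]])
c=load("w_up")
def s(nm,u,v,z): d=wplane(c,u,v,z)[:2]-ax; print(nm,(d*1)@n,d@l)
s("bed edge",322,126.3,.015); s("board end bottom",320,169.3,.015); s("board end top",320,171.5,.025)
s("line",322.2,150,.015)
for v,a,b in ((210,293.8,350.6),(230,294.6,349.6),(285,296.6,347.8)): s("L%d"%v,a,v,.025); s("R%d"%v,b,v,.025)
E
```

```text
bed edge -0.17488968474768776 0.00033489477743164816
board end bottom -0.14046427495471916 -0.0012942066503037967
board end top -0.14053154860053527 -0.0012187823724739014
line -0.15604579645369424 0.0004789981176709092
L210 -0.10945359192827883 -0.022196281331819796
R210 -0.10943057959971966 0.02309982899920782
L230 -0.09233666051869227 -0.022048507891786
R230 -0.09231655531505249 0.022764220790531354
L285 -0.0399577283574582 -0.022141894967242646
R285 -0.03994173183128692 0.022946016975280096
```

The board end sits 34.4 mm from the bed edge (35 expected against the pins). Its sides are centred on the line within 0.3 mm, and it is straight. Next I back away and take a last look.

```bash
python3 - <<'E'
from h import *
from rig import manip
p=manip.get_position(); manip.servo_line([.42,.12,.28],rate=.2)
manip.move_to([.40,-.05,.30],ori(0))
t=manip.camera("top"); cv2.imwrite("pics/top9.png",t["image"][:,:,::-1])
s=manip.camera("scene"); cv2.imwrite("pics/scene9.png",s["image"][:,:,::-1])
print(manip.get_contact_force(),manip.get_time())
E
```

```text
[ 0.6181 -0.187  -0.6058] 20.5583
```

View pics/top9.png

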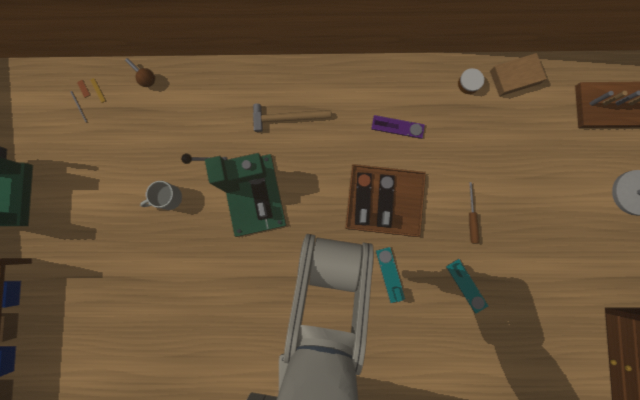

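View pics/scene9.png

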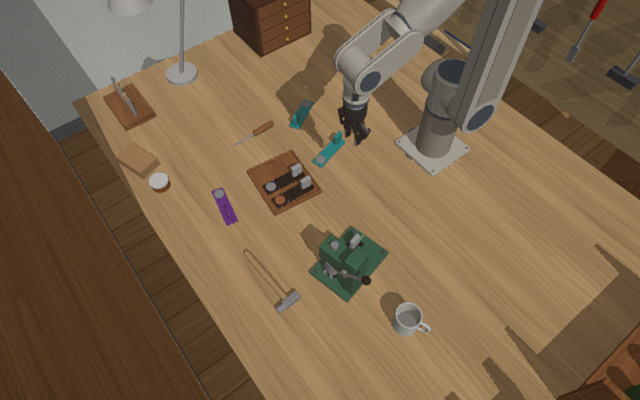

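The brass carrier is under the punch at (262,200). The copper and steel carriers (364 and 386, ~200), the mug (160,195) and the screwdriver (473,215) look where they were at the start, and the arm is clear.

```bash
python3 -c "
from rig import manip
manip.sign_off(); print(manip.get_time())"
```

```text
the job is handed in; nothing more can be done
the job is handed in; nothing more can be done
```

I took the brass carrier out of the tray by its grip and set it on the press bed short of the punch. I slid it along the white line until it met the stop pins, then let go and backed away. The job is handed in, after about 20.6 s on the robot's clock.

**Last checks:**
- **Position:** the board's grip end is 34.4 mm from the bed's near edge, where 35 mm is expected with the tip on the pins. The carrier is straight and within about 0.3 mm of the line.
- **Stop pins:** push force rose to about 9.6 N with the gripper 1.5 mm short of my estimate, within the measuring error. The blank is hidden under the punch, so its centring is inferred from the board.
- **Other things:** the other two carriers, the mug, the screwdriver and the look-alikes look unmoved in the final pictures.

**What did not go to plan:** the first slide stuck on friction about 8 mm short, because the gripper was pressing down too hard. I raised it by under 1 mm. The gripper then carried nearly the whole weight, so the carrier probably made those last millimetres just clear of the bed, and I lowered it again before letting go. I saw no sign of contact with the punch.

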